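Key the drive shaft into the wire feeder's pulley

TASK

Fold the clear guard of the solder-wire feeder up until it stands upright, then take the keyed shaft from the wooden rest and put it down into the pulley's bore, turning it until its key slips into the keyway, and push it fully home against the spring. Finish while still holding the shaft pressed home, because the spring throws it out if you let go; leave the guard upright and do not disturb the spool, the jar or the screwdriver.

Things in the scene. Friction and masses are not known exactly. Their poses are not given: they have to be found in the camera images.
- feeder: Fixed white feeder housing 190 x 130 x 45 mm. Origin on the bench under the pulley axis; z up, x towards the guard's hinge (away from the robot, give or take its yaw), y left. On it stands the fixed aluminium pulley, 34 mm high, 72 mm across, with a vertical 18 mm bore.
- bore (a point): Centre of the bore's mouth on the pulley's flat top, 79 mm above the bench; axes as feeder. From the bore an 8 mm wide keyway (red line on the face) runs out to radius 14.5 mm, full depth. It points somewhere within 0.52 rad (30 deg) either side of the feeder's +x, different each time, not reported: see it, or feel for it by turning the shaft. The pulley does not turn.
- guard_hinge (a point): Middle of the guard's hinge axis, 90 mm behind (+x of the feeder) the pulley axis, 88 mm above the bench. The hinge axis is the feeder's y; axes as feeder.
- guard (a joint): Angle of the guard, a clear panel with orange rim, 130 mm from hinge to free edge, 110 wide, 4 thick. 0 = level, free edge towards the robot over the pulley; grows as that edge rises; 1.57 = upright; stop at 2.4 (leaning back). A friction hinge (0.16 N m) keeps it where it is left. It starts at 0.35 to 0.75.
- guard_bar (a point): Middle of the guard's handle: a round orange bar 10 mm thick, parallel to the hinge axis, sticking out 52 mm sideways (feeder's -y) near the free edge; this point is 32 mm out from the guard's side, 124 mm from the hinge axis. Pinch it from above with the fingers across it; it turns between them as the guard swings. Axes turn with the guard.
- ejector (a joint): Travel (m) of the brass spring plunger in the bore: 0 = up, its top 18 mm below the pulley's face; 0.012 = pressed down by the shaft when it is home; stop at 0.014. It pushes up with 3 N at 0 and 7.8 N at 0.012, more than the shaft's weight.
- rest: Fixed wooden block 75 x 75 x 45 mm with a 27 mm hole, origin at the centre of its underside. The shaft hangs in the hole by its collar.
- shaft: Loose upright keyed shaft, about 0.17 kg. Origin on its axis at the collar's underside, z up; at bore when home. Below: steel shaft 16 mm thick, 30 mm long, tapered nose, with a brass key on its +x side, 6 mm wide, out to radius 13 mm, from the collar to 18 mm below it: the last 12 mm are plain round and enter the bore before the key meets the pulley's face.
- shaft_tip (a point): Centre of the shaft's lower end, 30 mm below its origin.
- spool: Bystander: loose green solder spool standing on end, 60 mm across, 50 mm high, origin under its centre.
- jar: Bystander: loose jar with black cap, 52 mm across, 65 mm high, origin under its centre.
- driver: Bystander: loose red-handled screwdriver lying on the bench, origin under its middle.
- shaft_grip (a point): On the shaft's axis, 30 mm above its origin, in the blue grip block: 26 (shaft x) x 18 (shaft y) mm, from 6 to 42 mm above the origin, on a collar 37 mm across and 6 mm thick. Pinch it from above across the 18 mm. A red stripe on collar and block shows the key's side (+x). Axes as shaft.
Not all that is in view belongs to the job. What is meant by the shaft is not orange, purple or turquoise, and is the smaller of those in its own colour.

How it is judged:
On the way, in this order (a step that is already met when the one before it is completed fails the run):
1. the guard is folded upright while the shaft is still in its rest (value of joint guard between 1.4 and 1.74 rad and distance of shaft from where it was at the start of the episode below 0.03 m), for 0.3 s.
2. the shaft's nose is in the bore (horizontal distance between shaft_tip and bore below 0.005 m and z of shaft_tip in the frame of bore between -0.025 and -0.004 m).
At the end, for the whole second after the job is handed in: The guard stands upright (1.57 rad within 0.17); the shaft is home in the pulley: collar within 2.5 mm of its face, axes within 3 mm and 0.08 rad, the spring plunger down by at least 9.5 mm, the shaft still; and the fingers still hold it (over 2 N) (value of joint guard between 1.4 and 1.74 rad and z of shaft in the frame of bore below 0.0025 m and horizontal distance between shaft and bore below 0.003 m and angle between shaft's own z axis and vertical below 0.08 rad and value of joint ejector above 0.0095 m and contact force between the fingers and shaft above 2 N and linear speed of shaft below 0.02 m/s); the arm keeps its last pose, push and grip.
It fails at once if the spool is knocked or moved more than 3 cm (distance of spool from where it was at the start of the episode above 0.03 m or angle between spool's own z axis and vertical above 0.5 rad).
It fails at once if the jar is knocked or moved more than 3 cm (distance of jar from where it was at the start of the episode above 0.03 m or angle between jar's own z axis and vertical above 0.5 rad).
It fails at once if the screwdriver is moved more than 3 cm (distance of driver from where it was at the start of the episode above 0.03 m).
It also fails if it takes over 72 s, if anything falls off the work surface, if the arm or the gripper's body presses on something with over 40 N, if the wrist force passes 120 N, or if a joint passes its speed limit or range.

ROBOT

A 7-joint arm with a two-finger parallel gripper is mounted at the origin on the work surface. World frame = base frame: x ahead of the robot, y to its left, z up, the work surface at z = 0. Lengths are in m, angles in rad, forces in N, time in s.
With the tool pointing down it reaches from about 0.35 to 0.9 m from the base axis. Payload 8.1 kg.
Tool frame: the origin (TCP) lies on the front face of the gripper's body, between the roots of the fingers; the fingertips stand 66 mm ahead of it and the grasp point (between the pads) lies 47 mm ahead of it (arm.finger_overhang is the distance from the TCP to the fingertips, in m); z points along the fingers, y is the line along which they close (so a half turn about z gives the same grasp; the last joint's range is limited). The gripper opens to 92 mm and grips with 3 to 60 N. Pads are 19 mm wide; open, the fingers measure 130 mm over their backs; the gripper's body (75 mm by 190 mm) begins 47 mm behind the grasp point.
Start: joints at [-0.103, 0.434, 0.025, 1.573, -0.012, 1.134, -0.075], TCP at [0.625, -0, 0.292] pointing down, gripper open.
Joint ranges: [-2.62, 2.62], [-0.44, 2.09], [-1.27, 1.32], [0.08, 2.57], [-1.32, 4.46], [0.12, 2], [-2.74, 2.74]. Speed limits (rad/s): [2.22, 2.22, 3.01, 3.01, 3.14, 3.14, 3.14].

INTERFACE

Orientations are given as a rotation vector (axis times angle).
In Python, from cell import readout, cams, workorder, spotter, arm gives the robot as it stands.
- The arm moves only by the tool hand_motion, called after "Call:" as a command line: name --argument value ..., lists and objects as JSON in quotes. Schema: {"type":"object","properties":{"moves":{"type":"object","properties":{"increments":{"type":"array","items":{"type":"array","items":{"type":"number"},"minItems":5,"maxItems":5},"minItems":1,"maxItems":10}},"additionalProperties":false,"required":["increments"]},"force":{"type":"number"},"only":{"type":"string"},"quiet":{"type":"boolean"},"lines":{"type":"string"}},"required":["moves"],"additionalProperties":false}. moves is an object whose key "increments" holds a list of rows, 1 to 10 of them, each of 5 numbers: dx, dy, dz in shares of the most that a row can go, 1 being 50 mm, then a turn about the tool's z in rad, then the opening from 0.0 (shut) to 1.0 (fully open); each row shifts and turns the commanded pose from where the row before left it, along the tool's axes as they then stand; what a row does not reach is not made up. A row lasts 1/10 s, in which the tool goes at most 0.05 m and 0.15 rad, less where a joint would pass 70% of its speed; a pose out of reach is approached as far as the arm can. The fingers move at their own pace and stop on an object; force is the grip in N (left out, the last holds). Time passes only in rows, so rows that do not move let the fingers close. The tool returns the time, the measured TCP pose, the force, the opening and the grip force at its end. only (a regular expression) keeps the lines of the reply that match it, lines (a string "A,B") keeps lines A to B, and quiet returns only ok. Input that does not fit is refused with a message, and nothing moves.
- readout.observe(): the state, without advancing time (a new reading comes with each control period).
- cams.get_image(name): name is "scene" or "side" or "wrist"; returns a dict with "image" (480x640x3 uint8, blue, green, red), "fx", "fy", "cx", "cy" (pixels), "cam_to_world" (4x4, takes a point from camera to world coordinates); the wrist camera has in their place "mount" (4x4, takes a point from camera to tool coordinates, whose origin is the TCP and whose axes are the flange's). Camera axes: x right, y down, z forward; pixel columns grow to the right and rows downward; lengths in m; the calibration is good to about 2 mm. A picture is of the moment at which its call begins: read the wrist's pose just before it. There is no depth.
- workorder.sign_off(): hands the job in; it is judged then, once.
Trained networks look in a picture, given as the dict that the camera call returned (one of the last four; its "shot" number tells which), for a name from the list of things; names that differ only in an ending like _2 or _b are one class to them, and where a whole thing is asked for, a point or a joint stands for the part that bears it (a point fixed in the world has none). Each returns a list of dicts, best first, with "score" (0 to 1); they miss things now and then, are a little off and sometimes report something else, mostly with a low value. They report only what shows in the picture. A call takes as long as a camera call. They do not tell look-alikes from the thing itself.
- spotter.boxes_of(picture, name): "centre" ([x, y, z] in m, in the coordinates of the camera as it stood for that picture, good to about 4 mm: the middle of the surface that is visible of it).
The state is a dict: "clock": time; "joints": joint angles; "dq": joint speeds; "joint_efforts": joint torques, N m; "position": TCP position; "ee_rot": TCP orientation; "force": force on the tool from outside, world axes, zero at the start; "ft_torque": the same for the moment, N m; "width": opening from 0.0 (shut) to 1.0 (fully open); "gripper_force": force on a finger pad.
Only numpy, scipy, OpenCV 4.12 (cv2) and the standard library are available. Lean on these libraries where they do the work, as an engineer would, in place of code of your own. Each camera call takes 0.05 s, during which the arm holds its last target. There are 200 camera calls.

## Working session

There is one attempt and no reset: what is moved stays moved. The work goes in short steps, Python scripts to look and compute and a tool call to move; the robot and the scene stay as the last step left them, time stands still between calls to the robot, and variables do not carry over. Pictures are saved under pics/ and viewed, at most 10 in all, crops included, and the job is handed in when it is done.

```bash
mkdir -p pics; ls
```

Create h.py:
```python
import numpy as np, cv2
from scipy.spatial.transform import Rotation as R
from cell import readout, cams, workorder, spotter, arm
def T():
    s=readout.observe(); M=np.eye(4); M[:3,:3]=R.from_rotvec(s["ee_rot"]).as_matrix(); M[:3,3]=s["position"]; return M
def shot(n):
    t=T(); p=cams.get_image(n); p["C"]=t@np.array(p["mount"]) if n=="wrist" else np.array(p["cam_to_world"]); return p
def w2p(p,X):
    c=np.linalg.inv(p["C"])@np.append(X,1); return np.array([p["fx"]*c[0]/c[2]+p["cx"],p["fy"]*c[1]/c[2]+p["cy"]])
def p2w(p,uv,z):
    d=p["C"][:3,:3]@np.array([(uv[0]-p["cx"])/p["fx"],(uv[1]-p["cy"])/p["fy"],1]); o=p["C"][:3,3]; return o+d*(z-o[2])/d[2]
def find(p,n):
    return [(round(b["score"],2),(p["C"]@np.append(b["centre"],1))[:3].round(4)) for b in spotter.boxes_of(p,n)]
```

Run:
```python
from h import *
np.set_printoptions(suppress=True,precision=4)
s=readout.observe(); print(s)
for n in("scene","side"):
    p=shot(n); cv2.imwrite(f"pics/{n}0.png",p["image"]); print(n,p["C"])
    for k in("feeder","guard","guard_bar","shaft","rest","spool","jar","driver"):
        f=find(p,k); print(k,[(a,b.tolist(),w2p(p,b).round().tolist()) for a,b in f])
```

```text
pics
{'clock': 0.0, 'joints': array([-0.1026,  0.4352,  0.025 ,  1.5741, -0.0116,  1.134 , -0.0751]), 'dq': array([ 0.0015,  0.0004, -0.0021,  0.0002,  0.0005,  0.0014,  0.0007]), 'joint_efforts': array([  0.0004, -66.7854,   0.9849, -31.4464,  -0.0605,   0.0428,
         0.0001]), 'position': array([ 0.6246, -0.    ,  0.2914]), 'ee_rot': array([-2.2208, -2.2207,  0.0019]), 'force': array([-0.5057,  0.3742, -0.9338]), 'ft_torque': array([-0.0569, -0.0454,  0.0216]), 'gripper_force': 0.0, 'width': 1.0028588503026854}
scene [[ 0.3003  0.8124 -0.4999  1.0424]
 [ 0.9538 -0.2602  0.1502 -0.2057]
 [-0.0081 -0.5219 -0.853   0.9014]
 [ 0.      0.      0.      1.    ]]
feeder [(0.94, [0.5835, 0.16, 0.106], [446.0, 203.0])]
guard []
guard_bar [(0.57, [0.5674, 0.1662, 0.1241], [447.0, 189.0])]
shaft [(0.9, [0.5002, -0.1573, 0.07], [264.0, 222.0]), (0.89, [0.402, -0.1857, 0.0699], [238.0, 185.0]), (0.87, [0.5977, -0.1591, 0.0569], [278.0, 271.0]), (0.77, [0.4646, -0.2672, 0.0648], [202.0, 223.0]), (0.75, [0.581, -0.0713, 0.0512], [322.0, 251.0])]
rest [(0.72, [0.5128, -0.1607, 0.0457], [266.0, 2
[... 438 characters left out ...]
guard_bar [(0.6, [0.5581, 0.1491, 0.1322], [276.0, 180.0]), (0.46, [0.4745, -0.1729, 0.0428], [294.0, 294.0])]
shaft [(0.97, [0.4895, -0.1725, 0.0673], [301.0, 282.0]), (0.93, [0.5822, -0.1736, 0.0449], [343.0, 280.0]), (0.93, [0.3869, -0.2019, 0.0547], [256.0, 309.0]), (0.87, [0.4467, -0.2833, 0.0669], [302.0, 322.0]), (0.8, [0.5676, -0.0846, 0.0355], [319.0, 263.0]), (0.55, [0.5567, 0.1485, 0.1275], [275.0, 182.0])]
rest [(0.6, [0.4703, -0.1744, 0.0422], [292.0, 295.0])]
spool [(0.65, [0.7233, -0.0986, 0.0369], [385.0, 249.0])]
jar [(0.64, [0.3909, -0.0693, 0.0178], [239.0, 286.0]), (0.56, [0.6747, -0.4352, 0.0458], [457.0, 348.0])]
driver [(0.6, [0.3915, -0.0705, 0.0167], [239.0, 287.0])]
```

View pics/scene0.png

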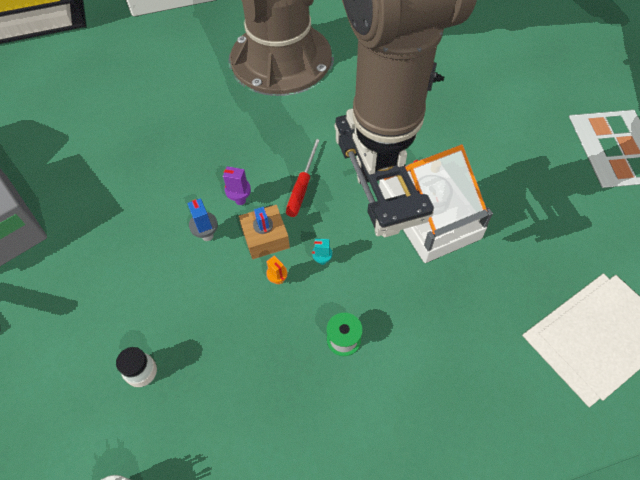

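View pics/side0.png

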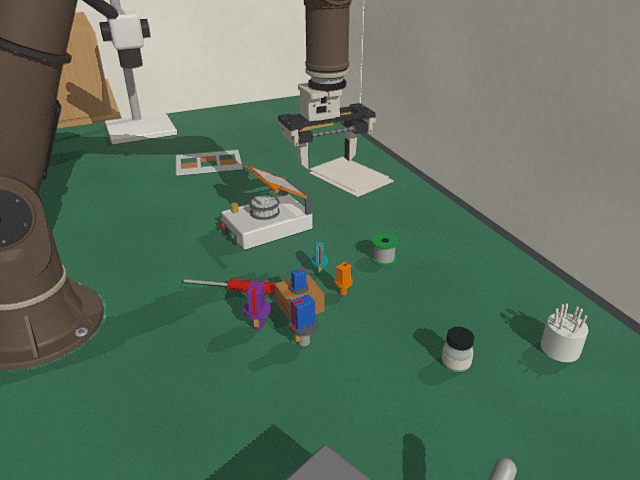

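The scene shows five shaft-like things:
- Blue at scene (262,220), side (299,280), hanging in the wooden rest.
- Larger blue at scene (202,215), side (303,318).
- Purple at scene (236,184).
- Orange at scene (276,270).
- Turquoise at scene (322,250).

The smaller blue one, in the wooden rest, fits the description. The enlarged composite below is to confirm it and to see the guard.

Run:
```python
from h import *
np.set_printoptions(suppress=True,precision=4)
p=shot("side")["image"]; q=shot("scene")["image"]; pw=shot("wrist"); w=pw["image"]
print(pw["C"],pw["fx"]); print([ (k,find(pw,k)) for k in("feeder","guard","guard_bar","shaft")])
r=lambda a:cv2.resize(a,(400,300),interpolation=cv2.INTER_CUBIC)
A=np.vstack([np.hstack([r(p[150:255,210:350]),r(p[255:360,230:370])]),np.hstack([r(q[165:270,180:320]),r(w)])])
cv2.imwrite("pics/c1.png",A)
```

```text
[[ 1.     -0.0002  0.0014  0.6244]
 [ 0.0001 -0.9608 -0.2771  0.0737]
 [ 0.0014  0.2771 -0.9608  0.3845]
 [ 0.      0.      0.      1.    ]] 413.6941703203134
[('feeder', [(0.73, array([0.5443, 0.118 , 0.0967]))]), ('guard', [(0.79, array([0.5551, 0.1145, 0.1351]))]), ('guard_bar', [(0.85, array([0.5576, 0.1203, 0.134 ]))]), ('shaft', [(0.84, array([ 0.5023, -0.161 ,  0.0732])), (0.67, array([ 0.5855, -0.1618,  0.0685])), (0.62, array([ 0.5736, -0.066 ,  0.0527]))])]
```

View pics/c1.png

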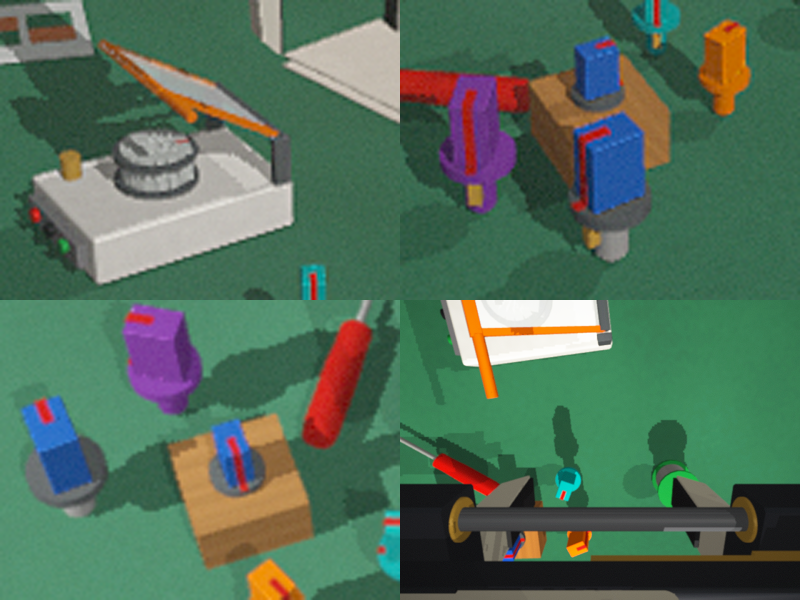

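The enlarged crop confirms it: the smaller blue shaft hangs in the rest. The larger blue one stands free and is a decoy. The guard bar runs from about wrist (133,51) to (147,155). Next I move nearer the feeder for a better wrist view.

Careful with the scale: shifts go in shares of 50 mm. That gives: -0.02 m is -0.4, 0.02 m is 0.4.

Call:
hand_motion --moves '{"increments": [[0.2, -0.4, 0, 0, 1], [0.4, -0.4, 0, 0, 1], [0.4, -0.4, 0, 0, 1], [0, 0, 0, 0, 1], [0, 0, 0, 0, 1]]}'

```text
clock: 1.75
position: [0.565, 0.0503, 0.2926]
ee_rot: [2.22, 2.222, 0.001]
force: [1.0, -0.4, 0.6]
width: 0.999
gripper_force: 0.0
```

Run:
```python
from h import *
np.set_printoptions(suppress=True,precision=4)
pw=shot("wrist"); cv2.imwrite("pics/w1.png",pw["image"]); print(T(),[ (k,find(pw,k)) for k in("feeder","guard","guard_bar","shaft")])
hsv=cv2.cvtColor(pw["image"],cv2.COLOR_BGR2HSV);
```

```text
[[ 0.0002  1.      0.0007  0.5654]
 [ 1.     -0.0002 -0.0003  0.0496]
 [-0.0003  0.0007 -1.      0.2925]
 [ 0.      0.      0.      1.    ]] [('feeder', [(0.95, array([0.5372, 0.1479, 0.1144]))]), ('guard', [(0.89, array([0.5524, 0.15  , 0.1362]))]), ('guard_bar', [(0.93, array([0.5522, 0.1485, 0.1292]))]), ('shaft', [(0.98, array([ 0.5706, -0.0577,  0.0365])), (0.82, array([ 0.5868, -0.1562,  0.035 ])), (0.6, array([ 0.4919, -0.1503,  0.0521])), (0.6, array([ 0.3988, -0.1817,  0.0064]))])]
```

View pics/w1.png

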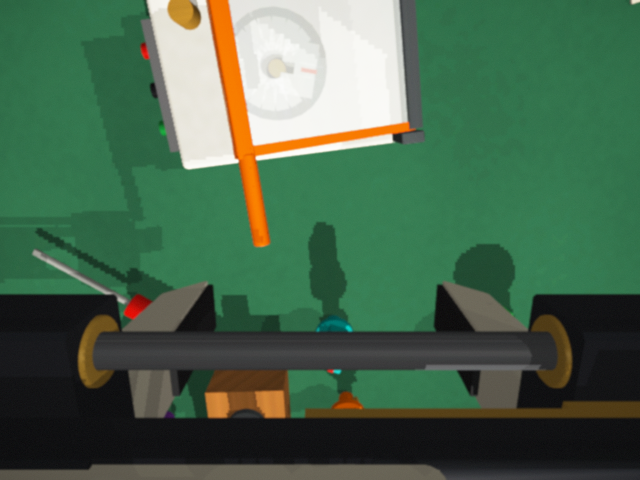

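The picture shows the pulley centre near (274,64), the red keyway line ending near (315,71), the bar from (247,155) to (260,242), and the guard's side rim running to the hinge near (410,127). I now fit the feeder pose and guard angle.

Run:
```python
from h import *
from scipy.optimize import least_squares
np.set_printoptions(suppress=True,precision=4)
p=shot("wrist"); img=p["image"]; hsv=cv2.cvtColor(img,cv2.COLOR_BGR2HSV)
m=(cv2.inRange(hsv,(5,180,120),(20,255,255))>0)
# bar axis at rows 175..235, tip row
rows=range(170,236,5); cen=[np.mean(np.where(m[r,200:300])[0])+200 for r in rows]
a,b=np.polyfit(list(rows),cen,1); tip=max(np.where(m[:260,220:290].any(1))[0]); print("bar",a,b,tip)
red=cv2.inRange(hsv,(0,60,80),(6,255,255))|cv2.inRange(hsv,(172,60,80),(180,255,255))
ys,xs=np.where(red[40:100,280:340]); print("red",len(xs),xs.min()+280,xs.max()+280,ys.mean()+40, np.polyfit(xs+280,ys+40,1) if len(xs)>3 else 0)
g=hsv[20:110,220:330]
br=cv2.inRange(g,(12,40,80),(32,140,255)); yb,xb=np.where(br[25:70,35:75]); print("brass",len(xb),xb.mean()+255,yb.mean()+45)
def model(v):
    x,y,yaw,th,=v; c,s=np.cos(yaw),np.sin(yaw)
    W=lambda f:np.array([x+c*f[0]-s*f[1],y+s*f[0]+c*f[1],f[2]])
    G=lambda r,l,dz=0:W([.09-r*np.cos(th),l,.088+r*np.sin(th)])
    return W,G
obs=[("tip",(a*(tip-3)+b,tip-2)),("st",(a*160+b,160)),("bore",(273.5,64)),("hng",(409,127))]
def res(v):
    W,G=model(v); q=w2p(p,G(.124,-.105)); s0=w2p(p,G(.124,-.06))
    r=list(q-obs[0][1])
    r.append((s0[0]-(a*s0[1]+b)))
    r+=list(w2p(p,W([0,0,.079]))-obs[2][1]); r+=list((w2p(p,G(0,-.053))-obs[3][1])*.5)
    return r
o=least_squares(res,[.56,.16,.14,.55]); print(o.x,o.fun.round(2))
W,G=model(o.x); print("bar mid",G(.124,-.087),"hinge",W([.09,0,.088]),"bore",W([0,0,.079]))
for u in(290,315): 
    k=p2w(p,(u,0),.079)
pts=[p2w(p,(u,np.polyval(np.polyfit(xs+280,ys+40,1),u)),.079) for u in(300,315)] if len(xs)>3 else []
bo=W([0,0,.079]); print([((q-bo)[:2],np.arctan2(*(q-bo)[:2][::-1])) for q in pts])
cv2.imwrite("pics/w1crop.png",cv2.resize(img[0:180,180:420],(800,600),interpolation=cv2.INTER_CUBIC))
```

```text
bar 0.1775824175824175 217.53956043956043 244Traceback (most recent call last):
  File "<stdin>", line 10, in <module>
    return umr_minimum(a, axis, None, out, keepdims, initial, where)
ValueError: zero-size array to reduction operation minimum which has no identity
```

Run:
```python
from h import *
from scipy.optimize import least_squares
np.set_printoptions(suppress=True,precision=4)
p=shot("wrist"); a,b,tip=.17758,217.54,244
def model(v):
    x,y,yaw,th=v; c,s=np.cos(yaw),np.sin(yaw)
    W=lambda f:np.array([x+c*f[0]-s*f[1],y+s*f[0]+c*f[1],f[2]])
    return W,lambda r,l:W([.09-r*np.cos(th),l,.088+r*np.sin(th)])
def res(v):
    W,G=model(v); q=w2p(p,G(.124,-.107)); s0=w2p(p,G(.124,-.06))
    return np.r_[q-(a*tip+b,tip-1), s0[0]-(a*s0[1]+b), w2p(p,W([0,0,.079]))-(273.5,64), (w2p(p,G(0,-.053))-(409,127))*.5]
o=least_squares(res,[.56,.16,.14,.55]); print(o.x,o.fun.round(2))
W,G=model(o.x); print("bar mid",G(.124,-.087),"end",G(.124,-.107),"hinge",W([.09,0,.088]),"bore",W([0,0,.079]))
for n in("scene","side"):
    q=shot(n); print(n,w2p(q,G(.124,-.107)),w2p(q,G(.124,.055)),w2p(q,W([0,0,.079])))
```

```text
[0.5305 0.1602 0.124  0.5387] [-0.44  1.82 -0.49  0.14 -1.5   1.97 -0.81]
bar mid [0.5249 0.0719 0.1516] end [0.5274 0.052  0.1516] hinge [0.6198 0.1714 0.088 ] bore [0.5305 0.1602 0.079 ]
scene [380.3156 178.3039] [460.1035 147.9688] [431.7601 188.9148]
side [277.1732 192.4924] [246.5581 166.5723] [264.3729 200.3328]
```

The fit agrees with the side view: the predicted bar end is (277,192), and it shows at about (278,191). I align the tool to the feeder and descend on the bar.

Call:
hand_motion --moves '{"increments": [[0, 0, 0, -0.124, 0.6], [0.26, -0.36, 0.2, 0, 0.6], [0.28, -0.38, 0.3, 0, 0.6], [0, 0, 0.36, 0, 0.6], [0, 0, 0.5, 0, 0.6], [0, 0, 0.5, 0, 0.6], [0, 0, 0, 0, 0.6], [0, 0, 0, 0, 0.6]]}' --force 12

```text
clock: 3.0
position: [0.5251, 0.0721, 0.1995]
ee_rot: [-2.08, -2.354, 0.001]
force: [0.5, 1.2, 0.5]
width: 0.6
gripper_force: 0.0
```

Run:
```python
from h import *
p=shot("side"); q=shot("wrist")
A=np.hstack([cv2.resize(p["image"][120:240,200:360],(400,300),interpolation=cv2.INTER_CUBIC),cv2.resize(q["image"],(400,300))]); cv2.imwrite("pics/c2.png",A)
```

```text
(no output)
```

View pics/c2.png

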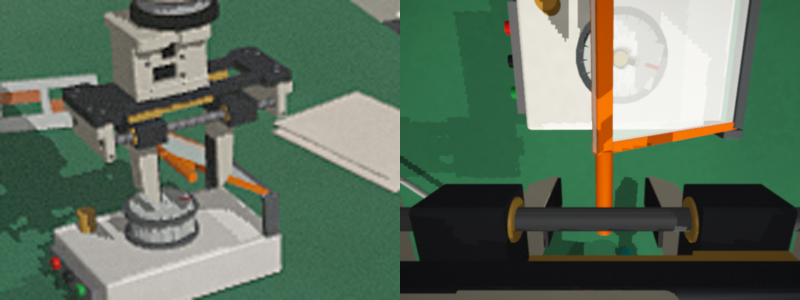

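The bar lies between the fingers in both views, at about (600,190) in the wrist half, so I close.

Call:
hand_motion --moves '{"increments": [[0, 0, 0, 0, 0.08], [0, 0, 0, 0, 0], [0, 0, 0, 0, 0], [0, 0, 0, 0, 0], [0, 0, 0, 0, 0], [0, 0, 0, 0, 0]]}' --force 15

```text
clock: 3.7
position: [0.5251, 0.0722, 0.1993]
ee_rot: [2.079, 2.355, 0.0]
force: [6.6, 2.4, -5.9]
width: 0.128
gripper_force: 4.5
```

```bash
python3 -c "
import numpy as np
for t in np.arange(.54,1.6,.103): print(round(t,3),(.124*np.array([-np.cos(t)+np.cos(t-.103),np.sin(t)-np.sin(t-.103)])).round(4))"
```

```text
0.54 [0.006  0.0113]
0.643 [0.0071 0.0106]
0.746 [0.0082 0.0098]
0.849 [0.0091 0.0089]
0.952 [0.01   0.0079]
1.055 [0.0108 0.0069]
1.158 [0.0114 0.0057]
1.261 [0.0119 0.0045]
1.364 [0.0123 0.0033]
1.467 [0.0126 0.002 ]
1.57 [0.0127 0.0007]
```

Scaled: 0.0108 m is 0.216, -0.0106 m is -0.212.

Call:
hand_motion --moves '{"increments": [[0, 0.142, -0.212, 0, 0], [0, 0.164, -0.196, 0, 0], [0, 0.182, -0.178, 0, 0], [0, 0.2, -0.158, 0, 0], [0, 0.216, -0.138, 0, 0], [0, 0, 0, 0, 0]]}'

```text
clock: 4.3
position: [0.5706, 0.078, 0.2443]
ee_rot: [2.079, 2.354, 0.001]
force: [-4.2, 0.3, 8.1]
width: 0.098
gripper_force: 15.0
```

Call:
hand_motion --moves '{"increments": [[0, 0.228, -0.114, 0, 0], [0, 0.238, -0.09, 0, 0], [0, 0.246, -0.066, 0, 0], [0, 0.252, -0.04, 0, 0], [0, 0.254, -0.014, 0, 0], [0, 0, 0, 0, 0], [0, 0, 0, 0, 0]]}'

```text
clock: 5.0
position: [0.6304, 0.0854, 0.2596]
ee_rot: [2.079, 2.354, 0.001]
force: [1.3, 1.2, 1.9]
width: 0.098
gripper_force: 15.0
```

Run:
```python
from h import *
p=shot("side"); q=shot("scene"); print(T()[:3,3])
A=np.hstack([cv2.resize(p["image"][120:240,200:360],(400,300),interpolation=cv2.INTER_CUBIC),cv2.resize(q["image"][100:280,340:580],(400,300))]); cv2.imwrite("pics/c3.png",A)
```

```text
[0.62998368 0.08536005 0.25962203]
```

View pics/c3.png

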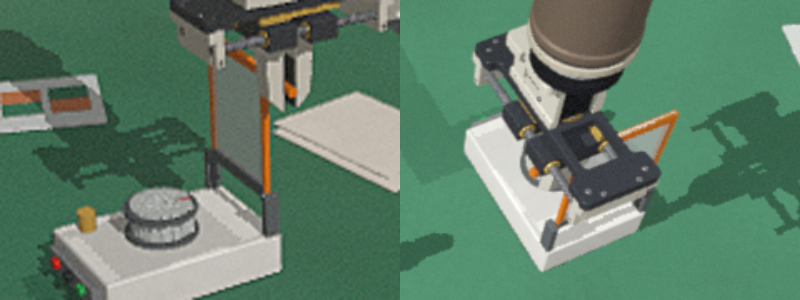

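The guard stands upright, with the panel vertical in the side half at (240,130). I release it, lift and move back, looking at the pulley face on the way.

Scaled: -0.04 m is -0.8, -0.03 m is -0.6.

Call:
hand_motion --moves '{"increments": [[0, 0, 0, 0, 0.3], [0, 0, 0, 0, 0.45], [0, 0, 0, 0, 0.5], [0, 0, -0.6, 0, 0.5], [0, 0, -0.8, 0, 0.7], [-0.36, -0.54, 0, 0, 0.7], [-0.36, -0.54, 0, 0, 0.7], [-0.36, -0.54, 0.4, 0, 0.7], [-0.36, -0.58, 0.4, 0, 0.7], [0, 0, 0, 0, 0.7]]}'

```text
clock: 6.1
position: [0.525, -0.0035, 0.2869]
ee_rot: [-2.082, -2.347, 0.01]
force: [0.4, -0.3, 0.1]
width: 0.699
gripper_force: 0.0
```

Call:
hand_motion --moves '{"increments": [[0, 0, 0, 0, 0.7], [0, 0, 0, 0, 0.7]]}'

```text
clock: 6.3
position: [0.5309, 0.001, 0.2902]
ee_rot: [2.078, 2.355, 0.002]
force: [0.8, 1.0, -0.2]
width: 0.703
gripper_force: 0.0
```

Run:
```python
from h import *
np.set_printoptions(suppress=True,precision=4)
p=shot("wrist"); c=w2p(p,[.5305,.1602,.079]); print(T()[:3,3],c, p2w(p,c,.079))
c=c.astype(int); x,y=max(c[0]-80,0),max(c[1]-60,0); print(x,y)
A=cv2.resize(p["image"][y:y+120,x:x+160],(800,600),interpolation=cv2.INTER_CUBIC); cv2.imwrite("pics/c4.png",A)
for k in("shaft","guard"): print(k,find(p,k))
```

```text
[0.5311 0.0012 0.2902] [354.4813 -15.9423] [0.5305 0.1602 0.079 ]
274 0
shaft [(0.98, array([ 0.5698, -0.0636,  0.058 ])), (0.81, array([ 0.5869, -0.1584,  0.0577]))]
guard [(0.62, array([ 0.7282, -0.0651,  0.0063])), (0.55, array([0.6217, 0.1172, 0.1929]))]
```

View pics/c4.png

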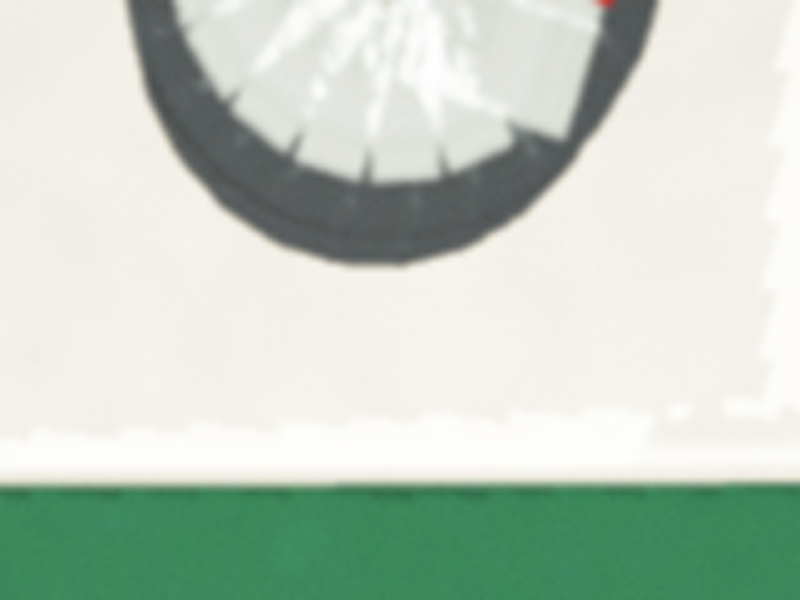

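The pulley lies at the top edge of the view, so I move 0.1 m toward it and look again.

Call:
hand_motion --moves '{"increments": [[0.7, 0, 0, 0, 0.7], [0.7, 0, 0, 0, 0.7], [0.6, 0, 0, 0, 0.7], [0, 0, 0, 0, 0.7], [0, 0, 0, 0, 0.7], [0, 0, 0, 0, 0.7]]}'

```text
clock: 7.05
position: [0.518, 0.0986, 0.2896]
ee_rot: [2.08, 2.353, -0.0]
force: [0.4, -0.2, -0.5]
width: 0.697
gripper_force: 0.0
```

Run:
```python
from h import *
np.set_printoptions(suppress=True,precision=4)
p=shot("wrist"); c=w2p(p,[.5305,.1602,.079]); print(T()[:3,3],c)
np.save("pics/w5.npy",p["image"]); np.savez("pics/w5c.npz",C=p["C"],k=[p[k] for k in("fx","fy","cx","cy")])
c=c.astype(int); x,y=max(c[0]-80,0),max(c[1]-60,0); print(x,y)
A=cv2.resize(p["image"][y:y+120,x:x+160],(800,600),interpolation=cv2.INTER_CUBIC); cv2.imwrite("pics/c5.png",A)
for k in("ejector","guard"): print(k,find(p,k))
```

```text
[0.518  0.0984 0.2895] [352.9812 139.6832]
272 79
ejector [(0.75, array([0.5292, 0.1628, 0.0594]))]
guard [(0.57, array([0.614 , 0.1756, 0.186 ]))]
```

View pics/c5.png

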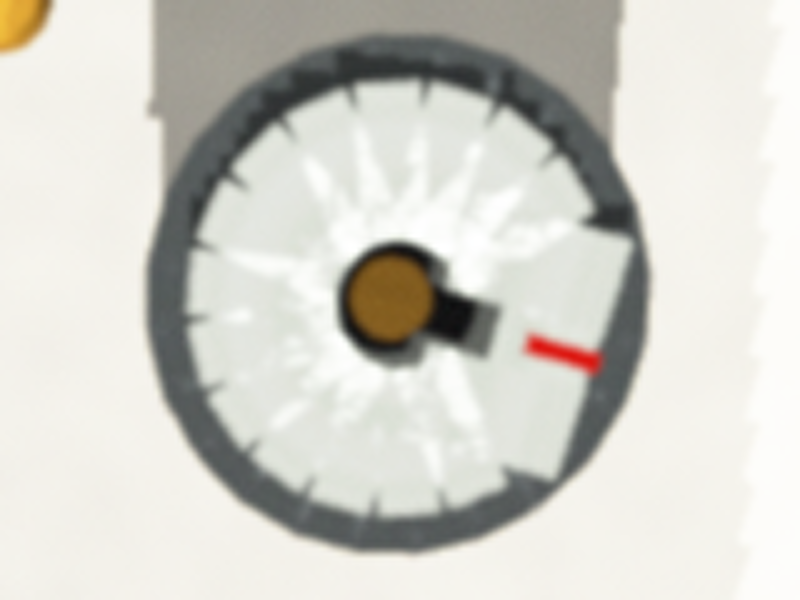

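The face is clear: bore near crop (397,304), keyway end near (492,331), and the red line from (527,345) to (602,364). I refine the bore centre and the key angle numerically.

Run:
```python
from h import *
np.set_printoptions(suppress=True,precision=4)
img=np.load("pics/w5.npy"); z=np.load("pics/w5c.npz"); p=dict(zip(("fx","fy","cx","cy"),z["k"])); p["C"]=z["C"]
# rectify the plane z=.079 at 10 px/mm about (.5305,.1602)
c0=np.array([.5305,.1602]); S=10000.; N=600
P=np.float32([[0,0],[N,0],[N,N],[0,N]]); Wd=[[c0[0]+(u-N/2)/S,c0[1]-(v-N/2)/S,.079] for u,v in P]
H=cv2.getPerspectiveTransform(np.float32([w2p(p,w) for w in Wd]),P); r=cv2.warpPerspective(img,H,(N,N),flags=cv2.INTER_CUBIC)
cv2.imwrite("pics/rect.png",r)
hsv=cv2.cvtColor(r,cv2.COLOR_BGR2HSV); red=(cv2.inRange(hsv,(0,120,120),(8,255,255))|cv2.inRange(hsv,(172,120,120),(180,255,255)))
ys,xs=np.where(red[:,300:]); xs+=300; d=np.c_[xs,-ys]; m=d.mean(0); v=np.linalg.svd(d-m,full_matrices=False)[2][0]; v*=np.sign(v[0])
print("red centre",(m[0]-300)/10,(m[1]+300)/10,"ang",np.arctan2(v[1],v[0]))
dark=((hsv[:,:,2]<110)|((hsv[:,:,1]>90)&(hsv[:,:,2]<200)))&(np.hypot(*(np.mgrid[:N,:N]-300))<180)
n,l,st,ce=cv2.connectedComponentsWithStats(dark.astype(np.uint8)); i=1+np.argmax(st[1:,4]); print(st[i])
ed,_=cv2.findContours((l==i).astype(np.uint8),cv2.RETR_EXTERNAL,cv2.CHAIN_APPROX_NONE); e=ed[0][:,0].astype(float)
from scipy.optimize import least_squares
# circle fit of radius 90 px with robust loss, excluding keyway side
f=lambda q:np.hypot(e[:,0]-q[0],e[:,1]-q[1])-90
o=least_squares(f,[300,300],loss="soft_l1",f_scale=3); c=o.x; print("bore off mm",(c[0]-300)/10,-(c[1]-300)/10,"med res",np.median(abs(o.fun)))
b=c0+[(c[0]-300)/S,-(c[1]-300)/S]; print("bore",b,"angle centre->red",np.arctan2(m[1]+c[1],m[0]-c[0]))
cv2.circle(r,(int(c[0]),int(c[1])),90,(255,0,0),1); cv2.imwrite("pics/rect.png",r)
```

```text
red centre 23.587284086732815 -3.953068724733555 ang -0.16115787580239027
[  203   216   222   164 23839]
bore off mm -0.43834510760032686 0.03378133097822911 med res 10.419919567641053
bore [0.5301 0.1602] angle centre->red -0.1644430718958273
```

View pics/rect.png

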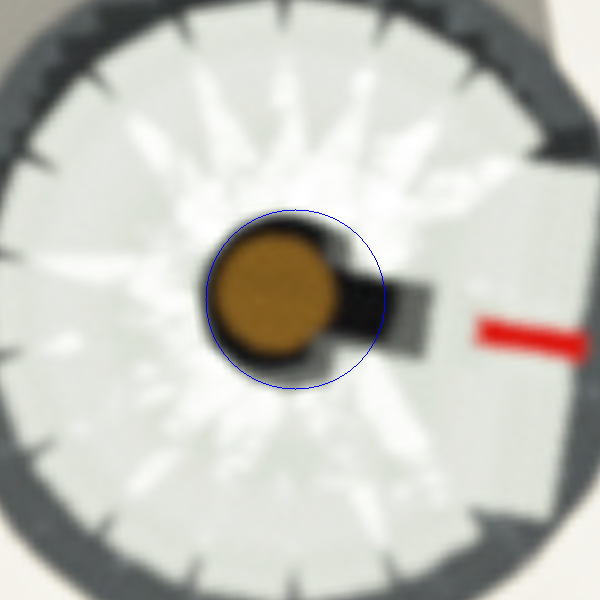

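The rectified face puts the bore centre at about (288,298), checked with the keyway end at 14.5 mm. That is bore ≈ (0.5293, 0.1604) with key direction ≈ −0.164 rad in the world. Now over to the rest.

Scaled: -0.04 m is -0.8, -0.0072 m is -0.144.

Call:
hand_motion --moves '{"increments": [[-0.8, -0.144, 0, 0, 0.7], [-0.8, -0.144, 0, 0, 0.7], [-0.8, -0.144, 0, 0, 0.7], [-0.8, -0.144, 0, 0, 0.7], [-0.8, -0.144, 0, 0, 0.7], [-0.8, -0.144, 0, 0, 0.7], [-0.8, -0.144, 0, 0, 0.7], [-0.8, -0.144, 0, 0, 0.7], [0, 0, 0, 0, 0.7], [0, 0, 0, 0, 0.7]]}'

```text
clock: 8.2
position: [0.4994, -0.2267, 0.2894]
ee_rot: [-2.084, -2.351, 0.0]
force: [0.0, 1.1, 0.2]
width: 0.701
gripper_force: 0.0
```

Call:
hand_motion --moves '{"increments": [[0, 0, 0, 0, 0.7], [0, 0, 0, 0, 0.7]]}'

```text
clock: 8.4
position: [0.5003, -0.2239, 0.2895]
ee_rot: [-2.077, -2.356, -0.001]
force: [0.3, 0.2, 0.4]
width: 0.701
gripper_force: 0.0
```

Run:
```python
from h import *
np.set_printoptions(suppress=True,precision=4)
p=shot("wrist"); print(T()[:3,3]); print(find(p,"shaft"),find(p,"rest"))
np.save("pics/w6.npy",p["image"]); np.savez("pics/w6c.npz",C=p["C"],k=[p[k] for k in("fx","fy","cx","cy")])
c0=np.array([.497,-.163]); S=6000.; N=600
P=np.float32([[0,0],[N,0],[N,N],[0,N]])
Wd=[[c0[0]+(u-N/2)/S,c0[1]-(v-N/2)/S,.087] for u,v in P]
H=cv2.getPerspectiveTransform(np.float32([w2p(p,w) for w in Wd]),P); cv2.imwrite("pics/rect2.png",cv2.warpPerspective(p["image"],H,(N,N),flags=cv2.INTER_CUBIC))
```

```text
[ 0.5003 -0.2239  0.2896]
[(0.8, array([ 0.458 , -0.2575,  0.0841])), (0.78, array([ 0.4887, -0.1663,  0.0868])), (0.77, array([ 0.5663, -0.075 ,  0.0636])), (0.62, array([ 0.5826, -0.1683,  0.0664]))] [(0.75, array([ 0.4886, -0.1615,  0.0452]))]
```

View pics/rect2.png

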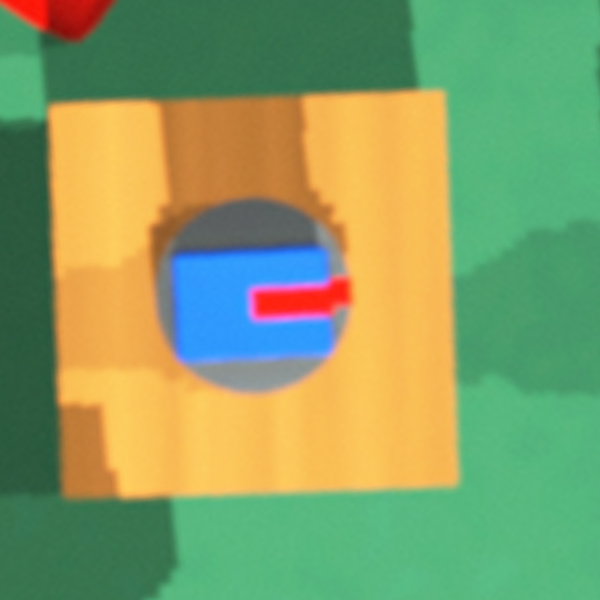

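The smaller blue block (red stripe to the right) is at about rect (253,304), measuring 26 x 18 mm as it should. So the shaft is at (0.4892, −0.1637) with its key at +0.035 rad. I turn the tool to pinch across the 18 mm.

Call:
hand_motion --moves '{"increments": [[0, 0, 0, -0.148, 0.45], [0, 0, 0, -0.148, 0.45], [0, 0, 0, -0.148, 0.45], [0, 0, 0, -0.148, 0.45], [0, 0, 0, -0.148, 0.45], [0, 0, 0, -0.148, 0.45], [0, 0, 0, -0.148, 0.45], [0, 0, 0, -0.148, 0.45], [0, 0, 0, -0.148, 0.45], [0, 0, 0, -0.148, 0.45]]}'

```text
clock: 9.55
position: [0.5002, -0.2247, 0.2896]
ee_rot: [-0.063, 3.141, -0.0]
force: [0.9, 0.6, -1.1]
width: 0.447
gripper_force: 0.0
```

Call:
hand_motion --moves '{"increments": [[0, 0, 0, 0, 0.45], [0, 0, 0, 0, 0.45]]}'

```text
clock: 9.75
position: [0.5, -0.225, 0.2896]
ee_rot: [-0.046, 3.141, 0.0]
force: [-0.3, 0.3, -0.8]
width: 0.451
gripper_force: 0.0
```

Add to h.py:
```python
def to(xyz,key=None):  # move in tool axes needed to bring TCP to xyz
    np.set_printoptions(suppress=True,precision=4)
    t=T(); print("tcp",t[:3,3],"y-axis ang",np.arctan2(t[1,1],t[0,1]),"move",t[:3,:3].T@(np.array(xyz)-t[:3,3]))
```

Run:
```python
from h import *
to([.4892,-.1637,.122]); print(readout.observe()["joints"])
p=shot("wrist"); print(find(p,"shaft")); np.save("pics/w7.npy",p["image"])
```

```text
tcp [ 0.5    -0.225   0.2896] y-axis ang 1.5997875153605225 move [0.0091 0.0615 0.1676]
[ 0.4651  0.324  -0.1823  1.7532  0.0657  1.0702  1.8603]
[(0.96, array([ 0.3972, -0.1938,  0.0957])), (0.64, array([ 0.4533, -0.263 ,  0.1006])), (0.58, array([ 0.486 , -0.1718,  0.0795])), (0.57, array([ 0.5615, -0.0745,  0.0359])), (0.4, array([ 0.5862, -0.184 ,  0.0362]))]
```

Call:
hand_motion --moves '{"increments": [[0.09, 0.6, 0, 0.006, 0.45], [0.092, 0.63, 0, 0, 0.45], [0, 0, 0.8, 0, 0.45], [0, 0, 0.8, 0, 0.45], [0, 0, 0.6, 0, 0.45], [0, 0, 0.6, 0, 0.45], [0, 0, 0.552, 0, 0.45], [0, 0, 0, 0, 0.45], [0, 0, 0, 0, 0.45]]}' --force 25

```text
clock: 10.75
position: [0.4892, -0.1638, 0.1223]
ee_rot: [0.041, -3.141, -0.0]
force: [-1.2, -0.9, -0.6]
width: 0.452
gripper_force: 0.0
```

Call:
hand_motion --moves '{"increments": [[0, 0, 0, 0, 0.1], [0, 0, 0, 0, 0.1], [0, 0, 0, 0, 0.1], [0, 0, 0, 0, 0.1], [0, 0, 0, 0, 0.1]]}' --force 25

```text
clock: 11.25
position: [0.4896, -0.164, 0.1228]
ee_rot: [-0.042, 3.14, -0.001]
force: [-0.7, 1.3, 8.0]
width: 0.195
gripper_force: 25.0
```

Run:
```python
from h import *
to([.4892,-.1637,.122])
```

```text
tcp [ 0.4896 -0.164   0.1228] y-axis ang 1.597802290131508 move [0.0004 0.0003 0.0008]
```

Grasped: the opening reads 17.9 mm. Lift, then turn and carry over the bore.

Call:
hand_motion --moves '{"increments": [[0, 0, -0.3, 0, 0.1], [0, 0, -0.5, 0, 0.1], [0, 0, -0.6, 0, 0.1], [0, 0, -0.6, 0, 0.1], [0, 0, 0, 0.1, 0.1], [0, 0, 0, 0.09, 0.1], [0, 0, 0, 0, 0.1], [0, 0, 0, 0, 0.1], [0, 0, 0, 0, 0.1]]}' --force 25

```text
clock: 12.15
position: [0.4889, -0.1639, 0.2217]
ee_rot: [-0.252, -3.131, -0.0]
force: [-0.5, -0.6, -2.0]
width: 0.192
gripper_force: 25.0
```

Run:
```python
from h import *
to([.5297,.1604,.222]); print(readout.observe()["joints"])
p=shot("side"); print(find(p,"shaft"),find(p,"shaft_tip"))
```

```text
tcp [ 0.4889 -0.1639  0.2217] y-axis ang 1.4100594641802626 move [ 0.0117  0.3266 -0.0003]
[ 0.3518  0.3436 -0.169   1.9149  0.073   0.8894  1.5565]
[(0.75, array([ 0.583 , -0.1733,  0.0419])), (0.7, array([ 0.3834, -0.2027,  0.0563])), (0.69, array([ 0.5697, -0.0794,  0.0377])), (0.64, array([ 0.4488, -0.2806,  0.0721])), (0.52, array([ 0.4858, -0.1737,  0.1478])), (0.34, array([ 0.6734, -0.4366,  0.0423]))] [(0.93, array([ 0.5814, -0.1713,  0.0464])), (0.86, array([ 0.3858, -0.201 ,  0.0584])), (0.64, array([ 0.4836, -0.1704,  0.1514])), (0.57, array([ 0.5716, -0.0818,  0.0403])), (0.56, array([ 0.4505, -0.2779,  0.0652]))]
```

Call:
hand_motion --moves '{"increments": [[0.03, 0.7, 0, 0, 0.1], [0.03, 0.84, 0, 0, 0.1], [0.03, 0.84, 0, 0, 0.1], [0.03, 0.84, 0, 0, 0.1], [0.03, 0.84, 0, 0, 0.1], [0.03, 0.84, 0, 0, 0.1], [0.03, 0.84, 0, 0, 0.1], [0.024, 0.792, 0, 0, 0.1], [0, 0, 0, 0, 0.1], [0, 0, 0, 0, 0.1]]}'

```text
clock: 13.3
position: [0.5303, 0.1611, 0.2216]
ee_rot: [-0.251, -3.131, 0.0]
force: [-0.4, -0.7, -1.3]
width: 0.198
gripper_force: 25.0
```

Call:
hand_motion --moves '{"increments": [[0, 0, 0, 0, 0.1], [0, 0, 0, 0, 0.1]]}'

```text
clock: 13.5
position: [0.5306, 0.1585, 0.2218]
ee_rot: [-0.259, -3.131, 0.001]
force: [-0.0, 0.2, -1.0]
width: 0.194
gripper_force: 25.0
```

Run:
```python
from h import *
to([.5297,.1604,.190]); print(readout.observe()["joints"],readout.observe()["force"],readout.observe()["ft_torque"])
for n in("side","scene"):
    p=shot(n); print(find(p,"shaft")[:6]); cv2.imwrite(f"pics/{n}9.png",p["image"])
    # project expected axis: shaft tip
    t=T(); print(n,"tip px",w2p(p,(t@[0,0,.107,1])[:3]),"bore px",w2p(p,[.5293,.1604,.079]))
    r=p["image"]; u,v=w2p(p,(t@[0,0,.107,1])[:3]).astype(int); np.set_printoptions(linewidth=200); print(cv2.cvtColor(r,cv2.COLOR_BGR2GRAY)[v-16:v+10:2,u-14:u+15])
```

```text
tcp [0.5306 0.1585 0.2218] y-axis ang 1.4058256762421515 move [0.0012 0.0017 0.0318]
[-0.193   0.4081 -0.2607  1.8191  0.1287  0.9312  0.8956] [-0.0395  0.2469 -0.9734] [ 0.1277 -0.0775  0.0195]
[(0.97, array([ 0.5813, -0.1725,  0.0472])), (0.94, array([ 0.3858, -0.2043,  0.0561])), (0.9, array([ 0.4468, -0.2827,  0.0719])), (0.76, array([ 0.5662, -0.0812,  0.0387])), (0.43, array([0.5281, 0.1483, 0.1441]))]
side tip px [263.7471 187.3508] bore px [263.8941 200.399 ]
[[ 88  92  91  89  91  94  99  93  37  65 127 192 174 175 167 172 172 155 135 132 101  93  89  92  93  91  92  95  91]
 [ 93  87  86  95  98  93  87  70  44  58  93 104 101  91 108 102  98  99  99 116  81  94  91  89  95  94  94  92  89]
 [ 95  94  91  95  90  92  56  52  65  98  86  65  49  63  85  82  76  83  96  93  82  84  92  97  91  94  91  94  93
[... 2318 characters left out ...]
213 205 167 142 138 127 125 122 135 164 169 156 136 120 114 101  94  90 111 145 193 217 236 238 239 226]
 [186 142 111 115 130 158 168 195 197 196 195 193 171 166 161 160 155 148 121 119 120 122 144 176 224 200 230 227 202]
 [ 98 134 166 195 199 197 199 199 198 205 217 201 197 190 175 156 144 143 148 162 182 194 169 125  92 119 161 179 182]
 [181 200 200 199 202 200 198 200 197 199 210 215 202 198 208 208 198 205 203 202 198 196 199 198 192 150  88 109 151]
 [198 197 199 204 209 209 206 198 198 198 201 222 237 232 228 212 197 198 198 202 219 219 200 198 198 198 191 147 108]
 [200 209 213 218 210 206 216 211 222 219 203 174 177 183 190 196 199 212 222 216 206 199 196 205 210 201 195 173 143]]
```

The side view shows the nose at column 263.6, as predicted over the bore (263.9). I correct sideways and lower the nose to just inside.

Call:
hand_motion --moves '{"increments": [[0.024, 0.034, 0, 0, 0.1], [0, 0, 0.2, 0, 0.1], [0, 0, 0.2, 0, 0.1], [0, 0, 0.12, 0, 0.1], [0, 0, 0.08, 0, 0.1], [0, 0, 0, 0, 0.1], [0, 0, 0, 0, 0.1]]}' --force 35

```text
clock: 14.4
position: [0.5296, 0.1622, 0.1919]
ee_rot: [-0.255, -3.131, -0.0]
force: [-0.1, -0.4, -1.8]
width: 0.192
gripper_force: 35.0
```

```bash
python3 - <<'E'
from h import *
to([.5297,.1604,.176])
E
```

```text
tcp [0.5296 0.1622 0.1919] y-axis ang 1.407972159741482 move [-0.0003 -0.0017  0.0159]
```

Call:
hand_motion --moves '{"increments": [[0, 0, 0.06, 0, 0.1], [0, 0, 0.06, 0, 0.1], [0, 0, 0.06, 0, 0.1], [0, 0, 0.06, 0, 0.1], [0, 0, 0, 0, 0.1]]}'

```text
clock: 14.9
position: [0.5294, 0.1618, 0.1794]
ee_rot: [-0.256, -3.131, 0.001]
force: [0.3, -1.1, -2.2]
width: 0.192
gripper_force: 35.0
```

```bash
python3 -c "
from h import *
to([.5297,.1604,.176]); print(readout.observe()['ft_torque'])"
```

```text
tcp [0.5294 0.1618 0.1794] y-axis ang 1.4077610975863826 move [-0.0005 -0.0013  0.0034]
[-0.0948 -0.0661 -0.0198]
```

Nose is in, no contact force. Continue down to the key.

Careful with the scale: shifts go in shares of 50 mm. That gives: 0.002 m is 0.04, -0.0008 m is -0.016.

Call:
hand_motion --moves '{"increments": [[0, -0.016, 0.04, 0, 0.1], [0, 0, 0.04, 0, 0.1], [0, 0, 0.04, 0, 0.1], [0, 0, 0.04, 0, 0.1], [0, 0, 0, 0, 0.1], [0, 0, 0, 0, 0.1]]}'

```text
clock: 15.5
position: [0.5294, 0.1613, 0.1718]
ee_rot: [-0.255, -3.131, 0.0]
force: [-1.0, 0.8, -2.6]
width: 0.197
gripper_force: 35.0
```

```bash
python3 -c "
from h import *
to([.5297,.1604,.156]); print(readout.observe()['ft_torque'])"
```

```text
tcp [0.5294 0.1613 0.1718] y-axis ang 1.407965298297936 move [-0.0005 -0.0008  0.0158]
[0.1471 0.1754 0.0129]
```

Call:
hand_motion --moves '{"increments": [[0, 0, 0.04, 0, 0.1], [0, 0, 0.04, 0, 0.1], [0, 0, 0.04, 0, 0.1], [0, 0, 0, 0, 0.1], [0, 0, 0, 0, 0.1]]}'

```text
clock: 16.0
position: [0.5294, 0.1613, 0.1659]
ee_rot: [-0.255, -3.131, -0.0]
force: [-1.4, 0.4, 1.6]
width: 0.189
gripper_force: 35.0
```

```bash
python3 -c "
from h import *
to([.5297,.1604,.156]); print(readout.observe()['ft_torque'])"
```

```text
tcp [0.5294 0.1613 0.1659] y-axis ang 1.4080303027784267 move [-0.0004 -0.0009  0.0099]
[ 0.18    0.4972 -0.016 ]
```

The force rise matches the spring and the depth is past the pulley face, so the key is in its keyway. Push home.

Call:
hand_motion --moves '{"increments": [[0, 0, 0.04, 0, 0.1], [0, 0, 0.04, 0, 0.1], [0, 0, 0.04, 0, 0.1], [0, 0, 0.04, 0, 0.1], [0, 0, 0.02, 0, 0.1], [0, 0, 0, 0, 0.1], [0, 0, 0, 0, 0.1]]}'

```text
clock: 16.7
position: [0.5294, 0.1614, 0.157]
ee_rot: [0.255, 3.131, 0.0]
force: [-2.9, -0.2, 4.3]
width: 0.194
gripper_force: 35.0
```

```bash
python3 -c "
from h import *
to([.5297,.1604,.156]); print(readout.observe()['ft_torque'])"
```

```text
tcp [0.5294 0.1614 0.157 ] y-axis ang 1.4080021762444028 move [-0.0004 -0.0009  0.001 ]
[0.0464 0.7556 0.0227]
```

Call:
hand_motion --moves '{"increments": [[0, 0, 0.02, 0, 0.1], [0, 0, 0, 0, 0.1], [0, 0, 0, 0, 0.1]]}'

```text
clock: 17.0
position: [0.5294, 0.1614, 0.1569]
ee_rot: [0.255, 3.131, -0.0]
force: [-6.4, -1.4, 15.3]
width: 0.193
gripper_force: 35.0
```

Stopped hard at TCP z 0.1569. That is 77.9 mm above the pulley face, the same as the 77.8 mm grip height at the rest, so the collar is seated with no slip. A quick check of the guard, then hand in.

Run:
```python
from h import *
np.set_printoptions(suppress=True,precision=4)
c,s=np.cos(.124),np.sin(.124)
for n in("side","scene"):
    p=shot(n); hsv=cv2.cvtColor(p["image"],cv2.COLOR_BGR2HSV); m=cv2.inRange(hsv,(5,150,100),(20,255,255))
    print(n,find(p,"guard")[:1],find(p,"guard_bar")[:1],find(p,"spool")[:1])
    for th in(1.3,1.45,1.57,1.7,1.85):
        sc=[]
        for r in np.arange(.04,.124,.004):
            for l in(-.053,.053):
                f=[.09-r*np.cos(th),l]; q=w2p(p,[.5293+c*f[0]-s*f[1],.1604+s*f[0]+c*f[1],.088+r*np.sin(th)]).round().astype(int); sc.append(m[q[1],q[0]]>0)
        for l in np.arange(-.105,-.058,.003):
            f=[.09-.124*np.cos(th),l]; q=w2p(p,[.5293+c*f[0]-s*f[1],.1604+s*f[0]+c*f[1],.088+.124*np.sin(th)]).round().astype(int); sc.append(m[q[1],q[0]]>0)
        print(th,np.mean(sc))
print(readout.observe()["force"],readout.observe()["gripper_force"])
```

```text
side [(0.77, array([0.6171, 0.163 , 0.1545]))] [(0.93, array([0.613 , 0.1651, 0.1609]))] [(0.89, array([ 0.7267, -0.0972,  0.0386]))]
1.3 0.034482758620689655
1.45 0.10344827586206896
1.57 0.6551724137931034
1.7 0.08620689655172414
1.85 0.08620689655172414
scene [(0.71, array([0.6206, 0.1694, 0.1691]))] [(0.59, array([0.6275, 0.1682, 0.1683]))] [(0.62, array([ 0.7382, -0.084 ,  0.0527]))]
1.3 0.1206896551724138
1.45 0.13793103448275862
1.57 0.4827586206896552
1.7 0.3275862068965517
1.85 0.05172413793103448
[-6.459  -1.5782 14.7977] 35.00310838222504
```

The guard is at about 1.57 rad, and the shaft is home and held.

```bash
python3 -c "
from cell import workorder
print(workorder.sign_off())"
```

```text
the job is handed in; nothing more can be done
None
```

The job is handed in, and no verdict came back: the guard stands upright (about 1.57 rad), and the keyed shaft is seated home in the pulley and held pressed down with a 35 N grip. I ran no contact with the spool, jar or screwdriver, though only the spool's position was re-checked at the end.

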